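# Flip the keeper and draw the plug gauge to its green band

### The arm

A 6-joint arm with a two-finger parallel gripper is mounted at the origin on a cart in front of the work surface, level with it; the furniture and walls round the work are solid. World frame = base frame: x ahead of the robot, y to its left, z up, the work surface at z = 0. Lengths are in m, angles in rad, forces in N, time in s.
With the tool pointing down it reaches from about 0.275 to 0.775 m from the base axis. Payload 14.6 kg.
Tool frame: the origin (TCP) lies midway between the tips of the shut fingers; the grasp point (between the pads) lies 19 mm behind it (env.hold_point_z is the z of the grasp point in the tool frame, in m); z points along the fingers, y is the direction in which the jaws open and shut (so a half turn about z gives the same grasp; the last joint's range is limited). The gripper opens to 85 mm and grips with 20 to 120 N. Pads are 22 mm wide; open, the fingers measure 114 mm over their backs; the gripper's body (76 mm by 85 mm) begins 54 mm behind the grasp point. The pads swing forward as they close: fully open they stand 13 mm farther back than shut.
Start: joints at [-1.268, 0.263, -0.048, 1.259, 0, 1.415], TCP at [0.232, -0.471, 0.231] pointing down, gripper open.
Joint ranges: [-2.65, 2.65], [-0.89, 1.7], [-1.18, 1.37], [-2.13, 2.11], [-1.35, 1.29], [-3.14, 3.14]. Speed limits (rad/s): [1.89, 1.89, 2.57, 2.79, 3.14, 3.14].

### API

Orientations are given as a 3x3 rotation matrix whose columns are the frame's x, y, z axes.
In Python, from cell import env gives the robot as it stands.
- The arm moves only by the tool carry_out, never from a script. Its argument "series" is a list of rows, each a list of 3 entries, a list of its own where there are three numbers: the gripper's target within -1 to 1 (shut at 1, half-way at 0, fully open at -1), then the shift along the world's x, y, z in m, then the turn about the world's z in degrees. In form: [[grip, [x, y, z], spin], ...]. A call has 1 to 8 rows; each row shifts and turns the commanded pose from where the row before left it; what a row does not reach is not made up. A row lasts 1/10 s, in which the tool goes at most 50 mm and 8.59 degrees, less where a joint would pass 70% of its speed; a pose out of reach is approached as far as the arm can. A call with a gripper value outside its range is refused whole. The fingers move at their own pace and stop on an object; "newtons" is the grip in N (left out, the last holds). Time passes only in rows, so rows that do not move let the fingers close. It gives the time, the measured TCP pose, the force and the opening at its end, in the units of the state.
- env.get_obs(): the state, without advancing time (a new reading comes with each control period).
- env.get_image(name): name is "side" or "top" or "wrist"; returns the picture (480x640x3 uint8, blue, green, red); there is no depth.
- env.camera_params(name): a dict with "mtx" (3x3 intrinsics, pixels), "pose" (4x4, takes a point from camera to world coordinates). Camera axes: x right, y down, z forward; pixel columns grow to the right and rows downward; lengths in m; the calibration is good to about 2 mm. A picture is of the moment at which its call begins: read the wrist's pose just before it. camera_params takes no time and is no camera call; for the wrist camera it gives the pose at the moment of the call.
- env.finish_job(): hands the job in, once; it reports no verdict.
Trained networks look in the newest picture that a camera, given by its name, has taken for a name from the list of things; names that differ only in an ending like _2 or _b are one class to them, and where a whole thing is asked for, a point or a joint stands for the part that bears it (a point fixed in the world has none). Each returns a list of dicts, best first, with "conf" (0 to 1); they miss things now and then, are a little off and sometimes report something else, mostly with a low value. They report only what shows in the picture. A call takes as long as a camera call. They do not tell look-alikes from the thing itself.
- env.search_frame(camera, query): "at" ([x, y, z] in m, in world coordinates, good to about 4 mm: the middle of the surface that is visible of it).
The state is a dict: "time": time; "joint_positions": joint angles; "qvel": joint speeds; "tau": joint torques, N m; "ee_pos": TCP position; "ee_rot": TCP orientation; "contact_force": force on the tool from outside, world axes, zero at the start; "ft_torque": the same for the moment, N m; "gripper_width": finger opening in m.
Only numpy, scipy, OpenCV 4.12 (cv2) and the standard library are available. Lean on these libraries where they do the work, as an engineer would, in place of code of your own. Each camera call takes 0.05 s, during which the arm holds its last target.

### The job

On the grey gauge stand, flip the hinged keeper plate right over until it lies on its rest arms with its yellow face up, while the plug gauge stays seated in its bore. Then grip the plug gauge and draw it gently straight up until its green band is wholly clear of the bore, never letting the red band below it come out, and finish there, still gripping it and holding it still. Leave the marker, black tape roll, tag bundle and loupe where they are.

Things in the scene. Friction and masses are not known exactly. Their poses are not given: they have to be found in the camera images.
- stand: Fixed upright gauge stand: grey block 76 x 90 x 66 mm (x, y, z) on a dark foot 104 x 118 x 5 mm. Origin: centre of the underside, on the axis of the vertical bore (17 mm wide), which opens in the block's top. +y points from bore to hinge; behind the hinge two rest arms run out to y = 107 mm, top 72 mm above the worktop; free air beyond.
- bore_mouth (a point): Centre of the bore's mouth in the block's top face, 66 mm above the worktop; axes as the stand's.
- keeper_hinge (a point): Middle of the keeper's hinge axis, fixed on the stand at x = 0, y = +42 mm, 75 mm above the worktop; the axis runs along the stand's x axis.
- keeper (a joint): Keeper angle, rad: 0 = level over the bore, bare metal face up, its fork straddling the gauge's grip just above the flange; 1.57 = upright; 3.14 = flipped, level on the rest arms, yellow face up (end stop). Stiff hinge: stays at any angle, about 1 N at the tab turns it. Plate 76 mm wide, 5 mm thick, reaching 86 mm from the hinge; slot 27 mm wide, open at its end.
- keeper_tab (a point): Middle of the black finger tab on the end of one keeper tine, at stand x = +29 mm, 97 mm from the hinge axis. Tab: 18 mm wide along the hinge axis, 6 mm thick, free from 86 to 108 mm from the hinge. x axis parallel to the hinge axis, y axis from tab to hinge. Pinched across its 18 mm it turns between the pads, so a gripper can point down all the way over.
- gauge: Loose plug gauge, about 0.2 kg, 1 mm play in the bore. Origin: centre of the underside of its flange (38 mm wide, 5 mm thick), which rests on the block's top when seated; z axis up. Below it a steel shank 16 mm thick, 60 mm long: green band 14 to 22 mm, red band 40 to 52 mm below the flange, so a lift of 22 to 40 mm shows all the green and no red.
- gauge_grip (a point): Middle of the gauge's plain round dark grip (22 mm thick, reaching 5 to 46 mm above the underside of the flange), 28 mm above the gauge's origin, on its axis.
- marker_1: Blue and white marker pen lying on the worktop, 17 x 135 x 16 mm; a bystander. Origin: centre of its underside.
- tape_roll_2: Black roll of tape, 94 mm wide, 48 mm high; a bystander. Origin: centre of its underside.
- tag_bundle: Bundle of card tags, 31 x 61 x 10 mm; a bystander. Origin: centre of its underside.
- loupe: Small folding loupe, 28 x 60 x 19 mm; a bystander. Origin: centre of its underside.
Things that resemble listed ones, but are neither listed nor needed, are in the scene too. There is more than one size of the stand; the job needs the larger.

How it is judged:
On the way, in this order (a step that is already met when the one before it is completed fails the run):
1. the keeper is flipped right over onto its rest arms while the gauge is still seated (value of joint keeper above 2.95 rad and z of gauge in the frame of bore_mouth below 0.005 m), for 0.2 s.
2. the gauge is gripped and drawn up until the green band is clear of the bore and the red band still inside (z of gauge in the frame of bore_mouth between 0.0215 and 0.0405 m and contact force between gauge and the fingers above 2 N), for 0.2 s.
At the end, for the whole second after the job is handed in: The gauge is held still by the fingers (more than 2 N), lifted 21.5 to 40.5 mm from its seat, upright within 0.06 rad and within 4 mm of the bore's axis; the keeper lies flipped over (joint above 2.95 rad) (all of step 2 and value of joint keeper above 2.95 rad and horizontal distance between gauge and bore_mouth below 0.004 m and angle between the z axis of gauge and the z axis of stand, either way round below 0.06 rad and linear speed of gauge below 0.01 m/s); the arm keeps its last pose, push and grip.
It fails at once if the red band comes out of the bore (gauge lifted over 42 mm) (z of gauge in the frame of bore_mouth above 0.042 m).
It fails at once if the gauge is wrenched or jammed in the stand (over 30 N between gauge and stand or keeper) (contact force between gauge and stand above 30 N).
It fails at once if the marker, black tape roll, tag bundle or loupe is disturbed (moved over 20 mm) (distance of any of marker_1, tape_roll_2, tag_bundle, loupe from where it was at the start of the episode above 0.02 m).
It also fails if it takes over 64 s, if anything falls off the work surface, if the arm or the gripper's body presses on something with over 40 N, if the wrist force passes 120 N, or if a joint passes its speed limit or range.

## Working session

There is one attempt and no reset: what is moved stays moved. The work goes in short steps, Python scripts to look and compute and a tool call to move; the robot and the scene stay as the last step left them, time stands still between calls to the robot, and variables do not carry over. Pictures are saved under pics/ and viewed, and the job is handed in when it is done.

Besides the shell and the picture viewer there is one more tool, called after ">>>" as name(argument=value, ...), one argument or row to a line, values as JSON. carry_out: Moves the arm, as the interface text tells. Its arguments: {"type":"object","properties":{"series":{"type":"array","items":{"type":"array"}},"newtons":{"type":"number"}},"required":["series"]}

```bash
mkdir -p pics; ls; python3 - <<'E'
from cell import env
import cv2
o=env.get_obs()
print({k:(o[k]) for k in ("time","ee_pos","contact_force","gripper_width")}, env.hold_point_z)
print(o["ee_rot"])
for n in ("side","top"):
    cv2.imwrite(f"pics/{n}0.png",env.get_image(n)); p=env.camera_params(n); print(n,p["mtx"],p["pose"])
    for q in ("stand","keeper","keeper_tab","gauge_grip","gauge","marker_1","tape_roll_2","tag_bundle","loupe"):
        print(n,q,[(round(d["conf"],2),[round(float(v),3) for v in d["at"]]) for d in env.search_frame(n,q)])
E
```

```text
pics
{'time': 0.0, 'ee_pos': array([ 0.23195891, -0.47067487,  0.23083849]), 'contact_force': array([0.35378429, 0.18234012, 0.06252224]), 'gripper_width': 0.08550973729846946} -0.0187
[[ 8.97017135e-01  4.41995676e-01 -2.86571969e-04]
 [ 4.41995732e-01 -8.97016610e-01  9.87388359e-04]
 [ 1.79361569e-04 -1.01236786e-03 -9.99999471e-01]]
side [[467.81297593   0.         318.71207969]
 [  0.         467.81297593 238.45529469]
 [  0.           0.           1.        ]] [[ 0.90018075 -0.15475882  0.40709252  0.0991004 ]
 [-0.4352955  -0.28993931  0.85232213 -0.77452522]
 [-0.01387224 -0.94444952 -0.32836361  0.40714447]
 [ 0.          0.          0.          1.        ]]
side stand [(0.63, [0.543, -0.122, 0.033]), (0.63, [0.507, 0.123, 0.029])]
side keeper [(0.52, [0.52, 0.145, 0.047])]
side keeper_tab []
side gauge_grip [(0.53, [0.54, -0.118, 0.033])]
side gauge []
side marker_1 []
side tape_roll_2 [(0.71, [0.458, -0.348, 0.03])]
side tag_bundle []
side loupe [(0.84, [0.41, -0.267, 0.015])]
top [[502.71347171   0.         321.57281756]
 [  0.         502.71347171 241.23320618]
 [  0.   
[... 191 characters left out ...]
.          0.          0.          1.        ]]
top stand [(0.62, [0.543, -0.059, 0.07]), (0.59, [0.513, 0.148, 0.045])]
top keeper [(0.95, [0.553, -0.072, 0.091]), (0.91, [0.518, 0.15, 0.05])]
top keeper_tab [(0.81, [0.55, -0.077, 0.088]), (0.69, [0.523, 0.152, 0.054])]
top gauge_grip [(0.78, [0.546, -0.073, 0.101]), (0.39, [0.588, 0.286, 0.013])]
top gauge [(0.66, [0.548, -0.076, 0.1]), (0.62, [0.441, 0.394, 0.015]), (0.2, [0.413, -0.262, 0.017])]
top marker_1 [(0.55, [0.441, 0.393, 0.015]), (0.48, [0.541, -0.061, 0.068]), (0.22, [0.413, -0.262, 0.019])]
top tape_roll_2 [(0.55, [0.465, -0.333, 0.046])]
top tag_bundle [(0.81, [0.586, 0.285, 0.013])]
top loupe [(0.51, [0.41, -0.263, 0.019])]
```

View pics/side0.png

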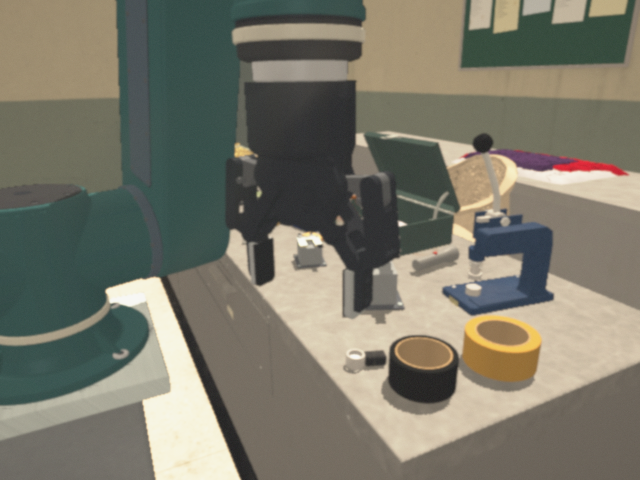

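View pics/top0.png

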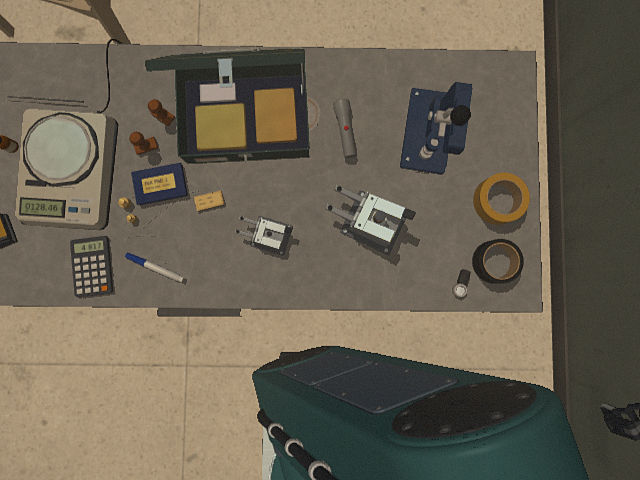

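```bash
python3 - <<'E'
import cv2
a=cv2.imread("pics/top0.png")[160:320,300:460]
cv2.imwrite("pics/top0c.png",cv2.resize(a,(600,600),interpolation=cv2.INTER_CUBIC))
a=cv2.imread("pics/side0.png")[130:290,250:450]
cv2.imwrite("pics/side0c.png",cv2.resize(a,(750,600),interpolation=cv2.INTER_CUBIC))
E
```

```text
(no output)
```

View pics/top0c.png

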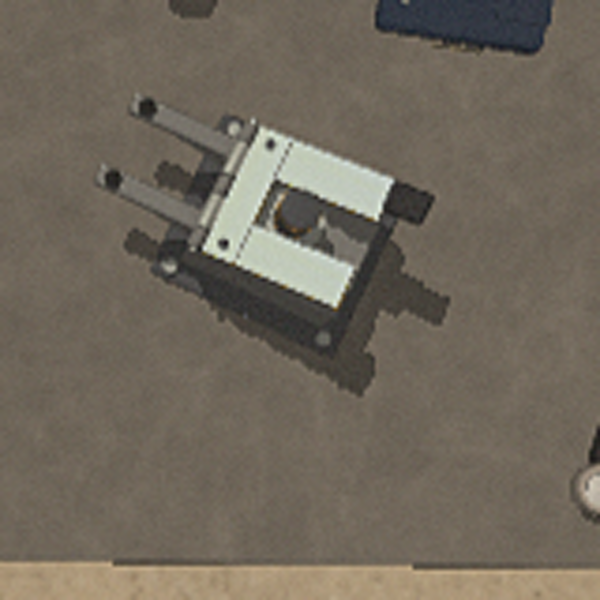

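View pics/side0c.png

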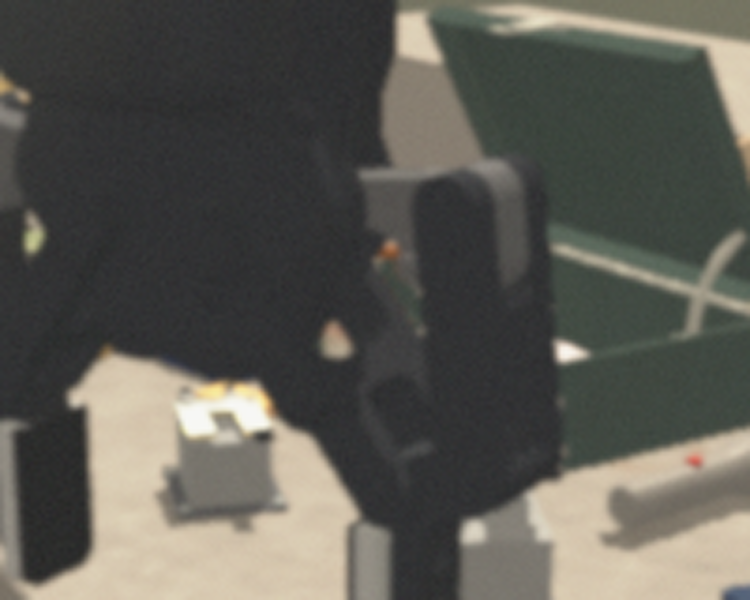

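Things that could be taken for the stand: the large grey stand at top (380,220), a smaller look-alike at (268,234), and the blue press at (437,128), which isn't grey. The job needs the larger one, at (380,220). The close crop shows its tab on the far tine and the bare face up. Next I'll fit its pose.

```bash
cat > h.py <<'E'
import numpy as np, cv2
from scipy.optimize import least_squares
def proj(p,P):
    T=np.linalg.inv(p["pose"]); c=(T[:3,:3]@np.asarray(P,float).T).T+T[:3,3]
    u=(p["mtx"]@c.T).T; return u[:,:2]/u[:,2:]
def s2w(s,P):
    x,y,a=s; P=np.asarray(P,float); c,sn=np.cos(a),np.sin(a)
    return np.c_[x+c*P[:,0]-sn*P[:,1], y+sn*P[:,0]+c*P[:,1], P[:,2]]
def fit(p,P,uv,s0=(.545,-.075,-.41)):
    r=least_squares(lambda s:(proj(p,s2w(s,P))-uv).ravel(),s0,loss="soft_l1"); return r.x,r.fun.reshape(-1,2)
E
python3 - <<'E'
from h import *
from cell import env
p=env.camera_params("top")
P=np.array([[38,-44,77.5],[-38,-44,77.5],[13.5,-44,77.5],[-13.5,-44,77.5],[38,-66,78],[20,-66,78],[0,0,112]])/1000
c=np.array([[397,180],[337,305],[378,221],[355,265],[436,198],[424,221],[293,213]])
uv=c/3.75+[300,160]
s,f=fit(p,P,uv); print(s,np.degrees(s[2])); print(f.round(1))
print(s2w(s,[[.029,-.059,.075],[0,0,.066],[.029,.143,.075]]))
E
```

```text
[ 0.55184351 -0.07513598 -0.41791732] -23.944898843777512
[[-0.4  0. ]
 [ 0.5  0.4]
 [-0.2 -0.1]
 [ 0.6  0.2]
 [-0.9 -0.3]
 [-1.2  1.5]
 [ 2.2 -3.3]]
[[ 0.55440205 -0.14082809  0.075     ]
 [ 0.55184351 -0.07513598  0.066     ]
 [ 0.63638534  0.04378702  0.075     ]]
```

>>> carry_out(
  series=[
    [-1,[0.03,0.035,0.02],8],
    [-1,[0.03,0.035,0.02],8],
    [-1,[0.03,0.035,0.02],8],
    [-1,[0.03,0.035,0.0],8],
    [-1,[0.03,0.035,0.0],8],
    [-1,[0.03,0.035,0.0],0.6],
    [-1,[0,0,0],0],
    [-1,[0,0,0],0],
  ],
)

```text
time: 1.8
ee_pos: [0.4121, -0.2608, 0.291]
ee_rot: [[0.391, 0.92, -0.0], [0.92, -0.391, -0.0], [-0.0, 0.0, -1.0]]
contact_force: [-0.2, -0.4, -0.3]
gripper_width: 0.0853
```

```bash
python3 - <<'E'
from h import *
from cell import env
cv2.imwrite("pics/w1.png",env.get_image("wrist"))
p=env.camera_params("wrist"); print(p["mtx"],p["pose"].round(4))
E
```

```text
[[388.08664891   0.         314.94033837]
 [  0.         388.08664891 237.6895681 ]
 [  0.           0.           1.        ]] [[ 9.197e-01 -3.757e-01 -1.138e-01  4.395e-01]
 [-3.926e-01 -8.808e-01 -2.646e-01 -1.934e-01]
 [-8.000e-04  2.881e-01 -9.576e-01  4.333e-01]
 [ 0.000e+00  0.000e+00  0.000e+00  1.000e+00]]
```

View pics/w1.png

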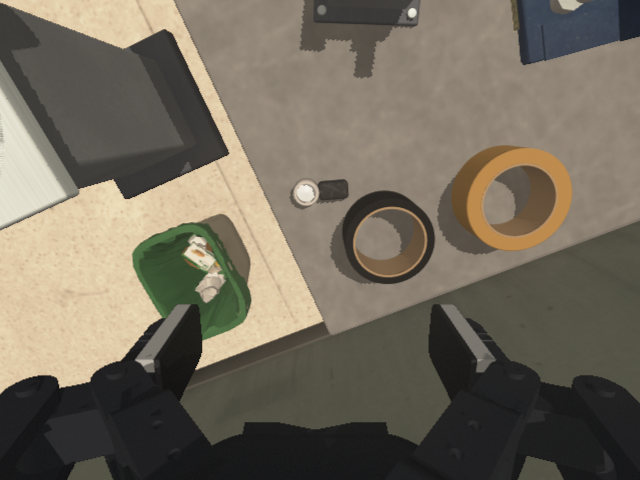

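The wrist view shows the loupe at (315,190), the black tape at (388,237), and the stand's foot at the top edge (365,12). I'll move over the stand.

>>> carry_out(
  series=[
    [-1,[0.03,0.035,0.01],0],
    [-1,[0.03,0.035,0.0],0],
    [-1,[0.03,0.035,0.0],0],
    [-1,[0.03,0.035,0.0],0],
    [-1,[0.02,0.035,0],0],
    [-1,[0,0,0],0],
    [-1,[0,0,0],0],
  ],
)

```text
time: 2.55
ee_pos: [0.5515, -0.0872, 0.3007]
ee_rot: [[0.394, 0.919, -0.001], [0.919, -0.394, -0.0], [-0.0, -0.001, -1.0]]
contact_force: [-0.4, -1.0, 0.7]
gripper_width: 0.0857
```

```bash
python3 - <<'E'
from h import *
from cell import env
p=env.camera_params("wrist")
cv2.imwrite("pics/w2.png",env.get_image("wrist"))
np.savez("w2.npz",mtx=p["mtx"],pose=p["pose"])
o=env.get_obs(); print(o["ee_pos"],o["joint_positions"])
s=[0.5518,-0.0751,-.4179]
P=np.array([[38,-44,77.5],[-38,-44,77.5],[13.5,-44,77.5],[-13.5,-44,77.5],[38,-66,78],[20,-66,78],[0,0,112]])/1000
print(proj(p,s2w(s,P)).round(0))
E
```

```text
[ 0.55124723 -0.08776544  0.30087595] [-3.03700199e-01  3.13688298e-01  2.12116115e-01  1.46946343e+00
 -3.38997945e-04  1.67278110e+00]
[[350. 235.]
 [272. 234.]
 [325. 234.]
 [297. 234.]
 [349. 256.]
 [331. 256.]
 [311. 196.]]
```

View pics/w2.png

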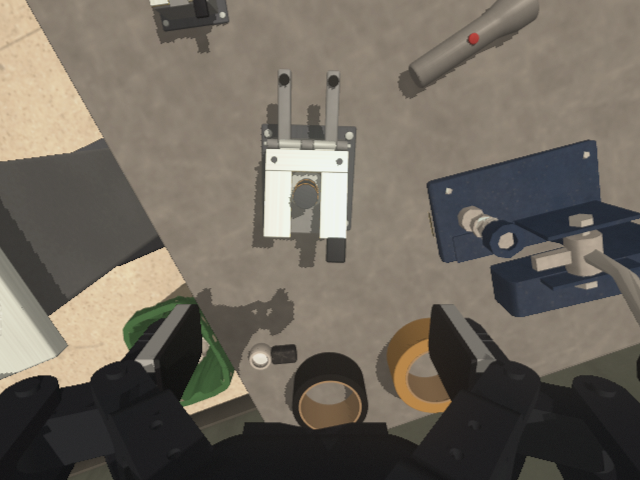

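```bash
python3 - <<'E'
import cv2
a=cv2.imread("pics/w2.png")[130:270,240:380]
cv2.imwrite("pics/w2c.png",cv2.resize(a,(600,600),interpolation=cv2.INTER_CUBIC))
E
```

```text
(no output)
```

View pics/w2c.png

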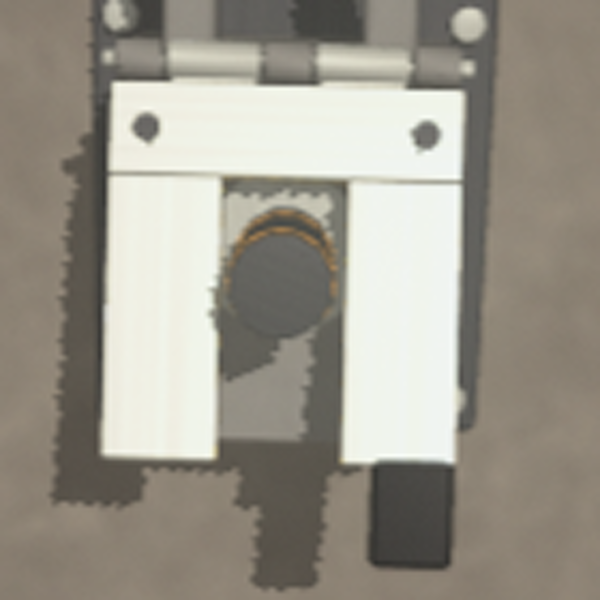

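```bash
python3 - <<'E'
from h import *
from cell import env
z=np.load("w2.npz"); p={"mtx":z["mtx"],"pose":z["pose"]}
P=np.array([[38,-44,77.5],[-38,-44,77.5],[13.5,-44,77.5],[-13.5,-44,77.5],[38,-66,78],[20,-66,78],[0,0,112]])/1000
c=np.array([[456,464],[100,457],[342,462],[217,459],[449,568],[370,564],[282,284]])
s,f=fit(p,P,c/4.286+[240,130]); print(s,np.degrees(s[2])); print(f.round(1))
print(s2w(s,[[.029,-.059,.075],[0,0,.066],[.029,.143,.075]]))
E
```

```text
[ 0.54628386 -0.07653725 -0.42839176] -24.545039814933375
[[-1.7  0.2]
 [ 4.1  0.1]
 [-0.   0.1]
 [ 1.7  0.2]
 [-1.1 -2.8]
 [-0.6 -2.3]
 [ 0.3  4.1]]
[[ 0.54815418 -0.14225256  0.075     ]
 [ 0.54628386 -0.07653725  0.066     ]
 [ 0.63206668  0.04149371  0.075     ]]
```

```bash
python3 - <<'E'
from h import *
from cell import env
z=np.load("w2.npz"); w={"mtx":z["mtx"],"pose":z["pose"]}; t=env.camera_params("top")
ct=np.array([[397,180],[337,305],[378,221],[355,265],[436,198],[424,221],[293,213]])/3.75+[300,160]
cw=np.array([[456,464],[100,457],[342,462],[217,459],[449,568],[370,564],[282,284]])/4.286+[240,130]
# pixel centre for cv2.resize
def M(p): return p["mtx"]@np.linalg.inv(p["pose"])[:3]
X=cv2.triangulatePoints(M(t),M(w),ct.T,cw.T); X=(X[:3]/X[3]).T
print((X*1000).round(0))
for n,(i,j) in {"width76":(0,1),"slot27":(2,3),"tab18":(4,5),"tab22":(0,4)}.items(): print(n,np.linalg.norm(X[i,:2]-X[j,:2])*1000)
E
```

```text
[[ 566. -128.   96.]
 [ 497.  -94.  107.]
 [ 543. -117.   99.]
 [ 519. -104.  103.]
 [ 555. -148.  101.]
 [ 542. -139.  108.]
 [ 546.  -73.  104.]]
width76 76.18978778175533
slot27 27.192139879292185
tab18 16.42545626932354
tab22 22.421594637334444
```

```bash
python3 - <<'E'
from h import *
from cell import env
z=np.load("w2.npz"); w={"mtx":z["mtx"],"pose":z["pose"]}; t=env.camera_params("top")
ct=np.array([[397,180],[337,305],[378,221],[355,265],[436,198],[424,221],[293,213]])/3.75+[300,160]
cw=np.array([[456,464],[100,457],[342,462],[217,459],[449,568],[370,564],[282,284]])/4.286+[240,130]
def pts(th):
    o=[]
    for x,r,h in [(38,86,2.5),(-38,86,2.5),(13.5,86,2.5),(-13.5,86,2.5),(38,108,3),(20,108,3)]:
        o.append([x,42-r*np.cos(th)+h*np.sin(th),75+r*np.sin(th)+h*np.cos(th)])
    o.append([0,0,112]); return np.array(o)/1000
for name,use in (("both","tw"),("top","t"),("wrist","w")):
    def f(v):
        Q=s2w(v[:3],pts(v[3])); r=[]
        if "t" in use: r.append(proj(t,Q)-ct)
        if "w" in use: r.append(proj(w,Q)-cw)
        return np.concatenate(r).ravel()
    r=least_squares(f,[.55,-.075,-.42,.2],loss="soft_l1"); print(name,r.x,np.degrees(r.x[2:])); print(r.fun.reshape(-1,2).round(1).tolist())
E
```

```text
both [ 0.54728312 -0.07354207 -0.43030844  0.26664064] [-24.65485765  15.27738353]
[[-0.8, 0.1], [-0.6, 1.1], [-0.8, 0.2], [-0.3, 0.6], [-1.0, -0.6], [-1.5, 1.4], [1.4, -1.0], [-0.1, 0.3], [0.7, -0.1], [0.0, 0.1], [-0.1, 0.1], [1.0, -0.1], [-0.1, 0.3], [-0.1, 0.5]]
top [ 0.54717833 -0.07524741 -0.43262183  0.30280074] [-24.78740489  17.34920453]
[[-0.1, -0.2], [-0.1, 0.8], [-0.1, -0.1], [0.3, 0.4], [-0.3, -1.0], [-0.9, 1.0], [2.3, -1.0]]
wrist [ 0.54725767 -0.07335224 -0.43167366  0.26940635] [-24.73307872  15.43584669]
[[-0.2, 0.2], [0.4, -0.4], [-0.1, -0.0], [-0.3, -0.1], [0.8, -0.2], [-0.3, 0.2], [-0.2, 0.4]]
```

```bash
cat > arc.py <<'E'
from h import *
S=np.array([.5473,-.0735,-.4317])
def tcp(th,R=101,d=8): # mm
    return s2w(S,[[.029,(42-R*np.cos(th))/1000,(75+R*np.sin(th)-d)/1000]])[0]
E
python3 - <<'E'
from arc import *
from cell import env
o=env.get_obs(); a=tcp(.27); print(a,(a-o["ee_pos"]))
y=o["ee_rot"][:,1]; print(np.degrees(np.arctan2(y[1],y[0])-S[2]))
E
```

```text
[ 0.55048395 -0.1358977   0.09393988] [-0.00076329 -0.04813226 -0.20693608]
1.4905514656137049
```

>>> carry_out(
  series=[
    [0,[0,-0.048,0],-1.5],
    [0,[0,0,-0.04],0],
    [0,[0,0,-0.04],0],
    [0,[0,0,-0.03],0],
    [0,[0,0,0],0],
    [0,[0,0,0],0],
    [0,[0,0,0],0],
  ],
  newtons=20,
)

```text
time: 3.3
ee_pos: [0.5522, -0.1354, 0.193]
ee_rot: [[0.418, 0.908, 0.002], [0.908, -0.418, -0.001], [0.0, 0.003, -1.0]]
contact_force: [0.0, 0.7, -0.2]
gripper_width: 0.0428
```

```bash
python3 - <<'E'
from arc import *
from cell import env
cv2.imwrite("pics/w3.png",env.get_image("wrist"));cv2.imwrite("pics/s3.png",env.get_image("side"))
o=env.get_obs(); print(o["ee_pos"],o["gripper_width"], tcp(.27)-o["ee_pos"])
E
```

```text
[ 0.55224334 -0.13503499  0.1926286 ] 0.04269864706229487 [-0.00175939 -0.00086271 -0.09868873]
```

View pics/w3.png

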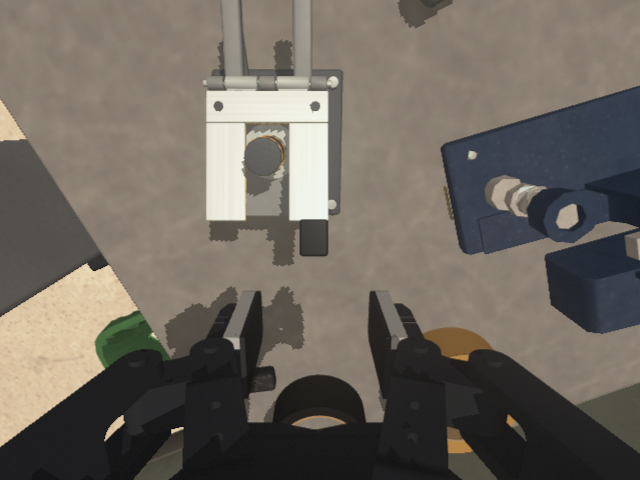

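View pics/s3.png

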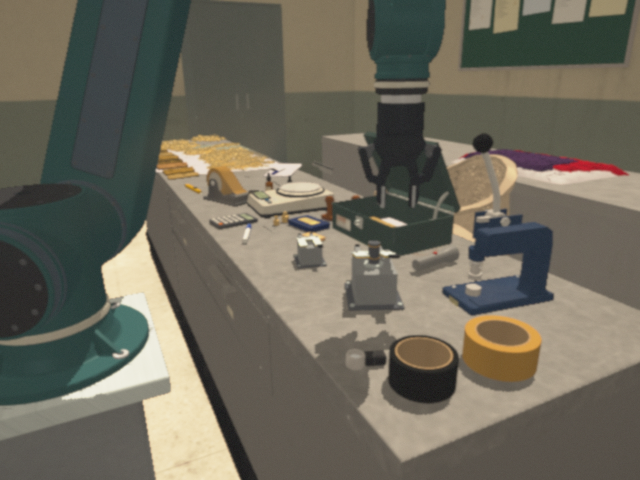

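The tab is at (314,238) in the wrist view, with the fingers in front of it. I'll refit from this closer view.

```bash
python3 - <<'E'
import cv2
a=cv2.imread("pics/w3.png")[120:270,195:345]
cv2.imwrite("pics/w3c.png",cv2.resize(a,(600,600),interpolation=cv2.INTER_CUBIC))
E
```

```text
(no output)
```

View pics/w3c.png

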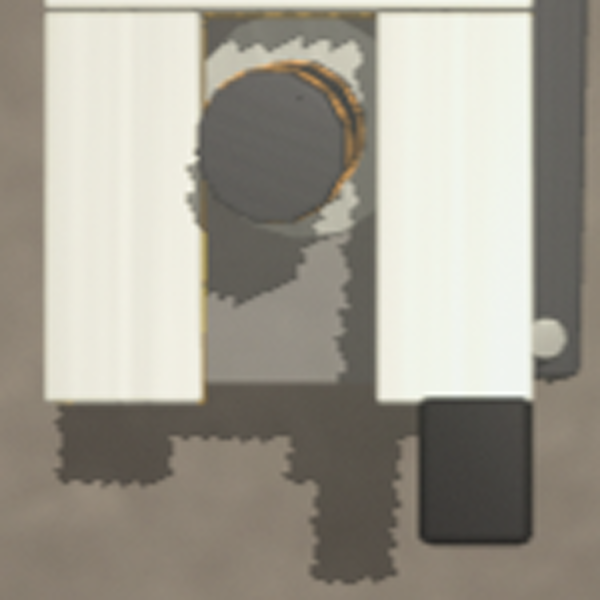

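```bash
python3 - <<'E'
from arc import *
from cell import env
w=env.camera_params("wrist")
cw=np.array([[533,402],[45,402],[377,402],[204,402],[531,543],[419,543],[270,144]])/4+[195,120]
def pts(th):
    o=[]
    for x,r,h in [(38,86,2.5),(-38,86,2.5),(13.5,86,2.5),(-13.5,86,2.5),(38,108,3),(20,108,3)]:
        o.append([x,42-r*np.cos(th)+h*np.sin(th),75+r*np.sin(th)+h*np.cos(th)])
    o.append([0,0,112]); return np.array(o)/1000
r=least_squares(lambda v:(proj(w,s2w(v[:3],pts(v[3])))-cw).ravel(),[.55,-.075,-.42,.2]); print(r.x,np.degrees(r.x[2:])); print(r.fun.reshape(-1,2).round(1).tolist())
o=env.get_obs(); print(tcp(.27)-o["ee_pos"])
import arc; arc.S=r.x[:3]; print(arc.tcp(r.x[3])-o["ee_pos"]); y=o["ee_rot"][:,1]; print(np.degrees(np.arctan2(y[1],y[0])-r.x[2]))
E
```

```text
[ 0.54721941 -0.07272092 -0.43220272  0.26101162] [-24.76339157  14.95486434]
[[-0.0, 0.0], [0.3, -0.1], [-0.2, -0.0], [-0.2, -0.1], [0.4, -0.0], [-0.3, -0.1], [-0.0, 0.3]]
[-0.00175939 -0.00086271 -0.09868873]
[-0.00197113 -0.00030153 -0.09956474]
0.07299554303696507
```

>>> carry_out(
  series=[
    [0,[-0.002,-0.0005,-0.03],0],
    [0,[0,0,-0.03],0],
    [0,[0,0,-0.025],0],
    [0,[0,0,-0.014],0],
    [0,[0,0,0],0],
    [0,[0,0,0],0],
  ],
  newtons=20,
)

```text
time: 4.0
ee_pos: [0.5502, -0.1352, 0.093]
ee_rot: [[0.417, 0.909, 0.001], [0.909, -0.417, -0.0], [0.0, 0.001, -1.0]]
contact_force: [-0.5, -0.0, -0.4]
gripper_width: 0.0427
```

```bash
sed -i 's/^S=.*/S=np.array([.5472,-.073,-.4322])/' arc.py; python3 - <<'E'
from arc import *
from cell import env
im=env.get_image("wrist"); cv2.imwrite("pics/w4.png",im)
o=env.get_obs(); print(o["ee_pos"],o["gripper_width"], tcp(.262)-o["ee_pos"])
E
```

```text
[ 0.55032011 -0.13525054  0.09331784] 0.042807906827002085 [-5.63289124e-05 -3.41619608e-04 -1.57544785e-04]
```

View pics/w4.png

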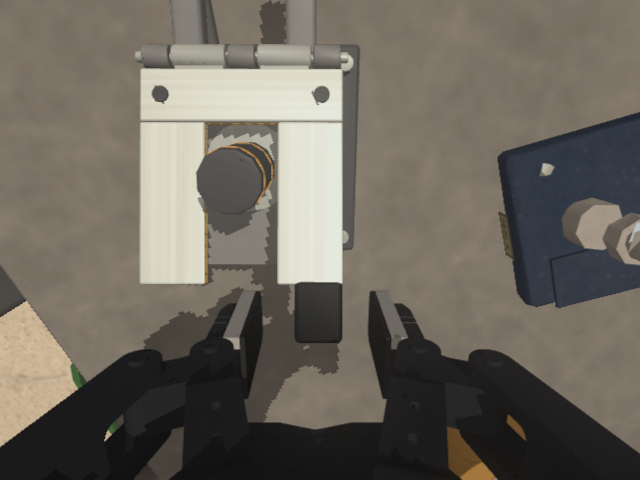

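The tab (296–341, 283–342) sits centred between the pads. Closing.

>>> carry_out(
  series=[
    [1,[0,0,0],0],
    [1,[0,0,0],0],
    [1,[0,0,0],0],
    [1,[0,0,0],0],
    [1,[0,0,0],0],
    [1,[0,0,0],0],
  ],
  newtons=20,
)

```text
time: 4.65
ee_pos: [0.5511, -0.1357, 0.093]
ee_rot: [[0.418, 0.909, 0.003], [0.909, -0.418, -0.001], [0.0, 0.003, -1.0]]
contact_force: [4.7, -2.9, -0.6]
gripper_width: 0.0171
```

```bash
python3 - <<'E'
from arc import *
from cell import env
cv2.imwrite("pics/w5.png",env.get_image("wrist"))
o=env.get_obs(); print(o["ee_pos"],o["gripper_width"])
ths=np.linspace(.262,3.12,27); A=np.array([tcp(t) for t in ths]); D=np.diff(A,axis=0)
for t,d in zip(ths[1:],D): print(round(t,2),(d*1000).round(1).tolist())
E
```

```text
[ 0.55103005 -0.1356755   0.09303471] 0.01712117039017014
0.37 [1.4, 3.1, 10.5]
0.48 [1.9, 4.2, 10.1]
0.59 [2.4, 5.2, 9.5]
0.7 [2.8, 6.1, 8.9]
0.81 [3.2, 6.9, 8.1]
0.92 [3.5, 7.7, 7.2]
1.03 [3.9, 8.3, 6.2]
1.14 [4.1, 8.9, 5.2]
1.25 [4.3, 9.4, 4.1]
1.36 [4.5, 9.7, 2.9]
1.47 [4.6, 10.0, 1.7]
1.58 [4.6, 10.1, 0.5]
1.69 [4.6, 10.1, -0.7]
1.8 [4.6, 9.9, -1.9]
1.91 [4.5, 9.7, -3.1]
2.02 [4.3, 9.3, -4.3]
2.13 [4.1, 8.8, -5.4]
2.24 [3.8, 8.2, -6.4]
2.35 [3.5, 7.5, -7.4]
2.46 [3.1, 6.8, -8.2]
2.57 [2.7, 5.9, -9.0]
2.68 [2.3, 5.0, -9.7]
2.79 [1.8, 4.0, -10.2]
2.9 [1.4, 2.9, -10.6]
3.01 [0.9, 1.9, -10.9]
3.12 [0.4, 0.8, -11.1]
```

View pics/w5.png

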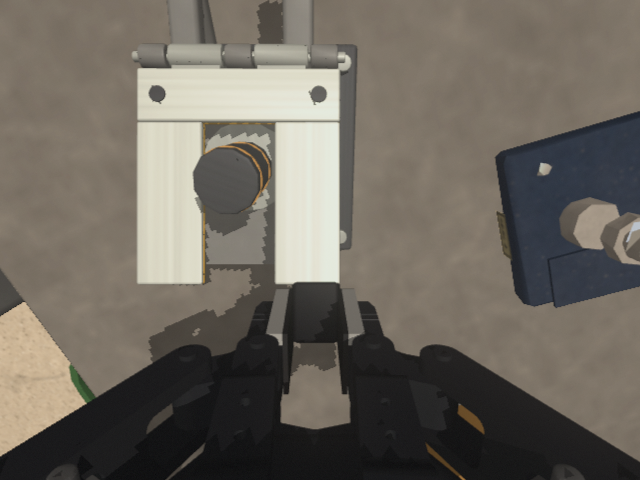

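The pads hold the tab; the opening reads 17 mm. I'll start the arc.

>>> carry_out(
  series=[
    [1,[0.0022,0.0028,0.0105],0],
    [1,[0.0019,0.0042,0.0101],0],
    [1,[0.0024,0.0052,0.0095],0],
    [1,[0.0028,0.0061,0.0089],0],
    [1,[0,0,0],0],
  ],
)

```text
time: 5.2
ee_pos: [0.5601, -0.1161, 0.1325]
ee_rot: [[0.417, 0.909, 0.003], [0.909, -0.417, -0.0], [0.001, 0.003, -1.0]]
contact_force: [4.4, -0.3, -2.6]
gripper_width: 0.0171
```

```bash
python3 - <<'E'
from arc import *
from cell import env
cv2.imwrite("pics/w6.png",env.get_image("wrist"))
o=env.get_obs(); print(o["ee_pos"]-tcp(.7),o["gripper_width"],o["contact_force"])
E
```

```text
[ 1.13115498e-03  6.26733786e-04 -2.13241800e-05] 0.016806124979623274 [ 5.28564908 -1.00992098 -0.87371518]
```

View pics/w6.png

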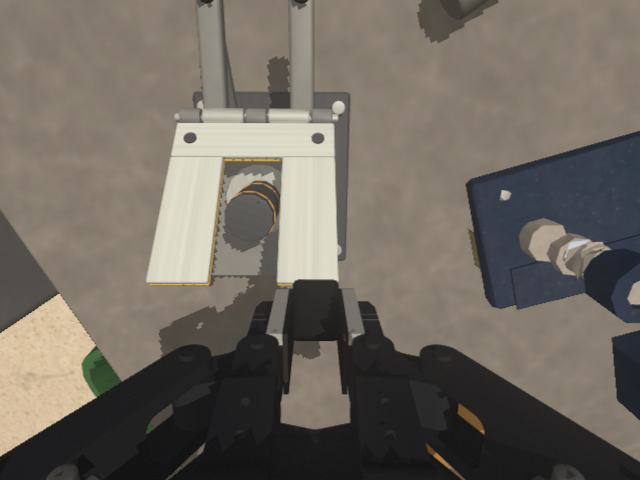

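The keeper is rising with the tab still held.

>>> carry_out(
  series=[
    [1,[0.0032,0.0069,0.0081],0],
    [1,[0.0035,0.0077,0.0072],0],
    [1,[0.0039,0.0083,0.0062],0],
    [1,[0.0041,0.0089,0.0052],0],
    [1,[0.0043,0.0094,0.0041],0],
    [1,[0.0045,0.0097,0.0029],0],
    [1,[0.0046,0.01,0.0017],0],
    [1,[0.0046,0.0101,0.0005],0],
  ],
)

```text
time: 6.05
ee_pos: [0.5924, -0.0461, 0.1675]
ee_rot: [[0.418, 0.909, 0.002], [0.909, -0.418, -0.002], [-0.001, 0.002, -1.0]]
contact_force: [5.4, -4.9, -2.3]
gripper_width: 0.0174
```

```bash
python3 - <<'E'
from arc import *
from cell import env
cv2.imwrite("pics/w7.png",env.get_image("wrist"));cv2.imwrite("pics/s7.png",env.get_image("side")[140:340,250:550])
o=env.get_obs(); print(o["ee_pos"]-tcp(1.58),o["gripper_width"],o["contact_force"])
E
```

```text
[ 0.00120207  0.00072078 -0.00053947] 0.017118387086086432 [ 3.91116079 -3.47462866  0.64716148]
```

View pics/w7.png

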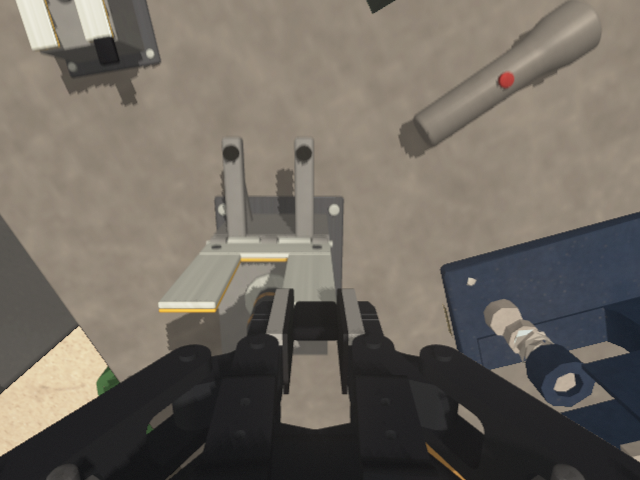

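View pics/s7.png

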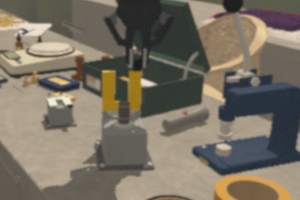

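The plate is about upright and its yellow underside is visible. Continuing over.

>>> carry_out(
  series=[
    [1,[0.0046,0.0101,-0.0007],0],
    [1,[0.0046,0.0099,-0.0019],0],
    [1,[0.0045,0.0097,-0.0031],0],
    [1,[0.0043,0.0093,-0.0043],0],
    [1,[0.0041,0.0088,-0.0054],0],
    [1,[0.0038,0.0082,-0.0064],0],
    [1,[0.0035,0.0075,-0.0074],0],
    [1,[0.0031,0.0068,-0.0082],0],
  ],
)

```text
time: 6.95
ee_pos: [0.6254, 0.0251, 0.1301]
ee_rot: [[0.417, 0.909, 0.003], [0.909, -0.417, 0.0], [0.001, 0.003, -1.0]]
contact_force: [6.5, -0.3, 4.4]
gripper_width: 0.0173
```

>>> carry_out(
  series=[
    [1,[0.0027,0.0059,-0.009],0],
    [1,[0.0023,0.005,-0.0097],0],
    [1,[0.0018,0.004,-0.0102],0],
    [1,[0.0014,0.0029,-0.0106],0],
    [1,[0.0009,0.0019,-0.0109],0],
    [1,[0.0004,0.0008,-0.0111],0],
    [1,[0,0,-0.001],0],
    [1,[0,0,0],0],
  ],
)

```text
time: 7.75
ee_pos: [0.6349, 0.0457, 0.0672]
ee_rot: [[0.417, 0.909, 0.002], [0.909, -0.417, 0.001], [0.002, 0.002, -1.0]]
contact_force: [8.0, 4.3, 0.3]
gripper_width: 0.0173
```

```bash
python3 - <<'E'
from arc import *
from cell import env
cv2.imwrite("pics/w8.png",env.get_image("wrist"));cv2.imwrite("pics/s8.png",cv2.resize(env.get_image("side")[140:340,250:550],(750,500)))
o=env.get_obs(); print(o["ee_pos"]-tcp(3.13),o["gripper_width"],o["contact_force"])
E
```

```text
[ 0.00148469  0.00098683 -0.00073154] 0.017678253062822148 [8.23879068 4.31439351 1.24891422]
```

View pics/w8.png

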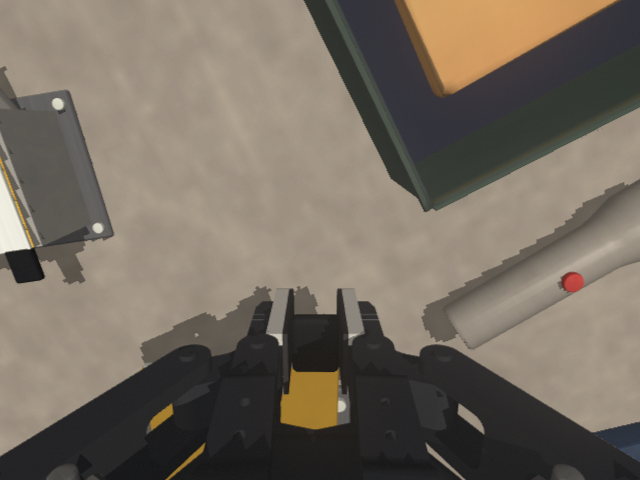

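View pics/s8.png

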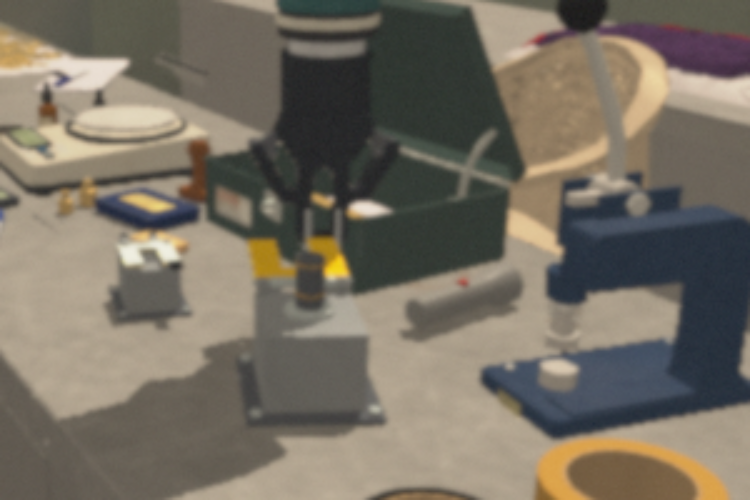

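The plate lies yellow face up and the gauge is still seated. I'll press down a little, release, and back off upward.

>>> carry_out(
  series=[
    [1,[0,0,-0.002],0],
    [1,[0,0,-0.001],0],
    [1,[0,0,0],0],
    [1,[0,0,0],0],
  ],
)

```text
time: 8.25
ee_pos: [0.6348, 0.0457, 0.0645]
ee_rot: [[0.417, 0.909, 0.003], [0.909, -0.417, 0.001], [0.002, 0.002, -1.0]]
contact_force: [7.7, 4.0, 0.1]
gripper_width: 0.0175
```

>>> carry_out(
  series=[
    [0.2,[0,0,0],0],
    [0.2,[0,0,0],0],
    [0.2,[0,0,0],0],
    [0.2,[0,0,0.03],0],
    [0,[0,0,0.04],0],
    [0,[0,0,0.04],0],
    [0,[-0.01,-0.02,0.02],0],
    [0,[0,0,0],0],
  ],
)

```text
time: 9.05
ee_pos: [0.624, 0.0237, 0.197]
ee_rot: [[0.418, 0.908, 0.004], [0.908, -0.418, -0.001], [0.001, 0.004, -1.0]]
contact_force: [0.6, 0.4, -1.0]
gripper_width: 0.0429
```

```bash
python3 - <<'E'
from arc import *
from cell import env
cv2.imwrite("pics/w9.png",env.get_image("wrist"))
o=env.get_obs(); print(o["ee_pos"],o["gripper_width"],o["contact_force"])
E
```

```text
[0.62372691 0.0244942  0.19501889] 0.042465320078808266 [ 1.04293483  0.09446344 -1.77992792]
```

View pics/w9.png

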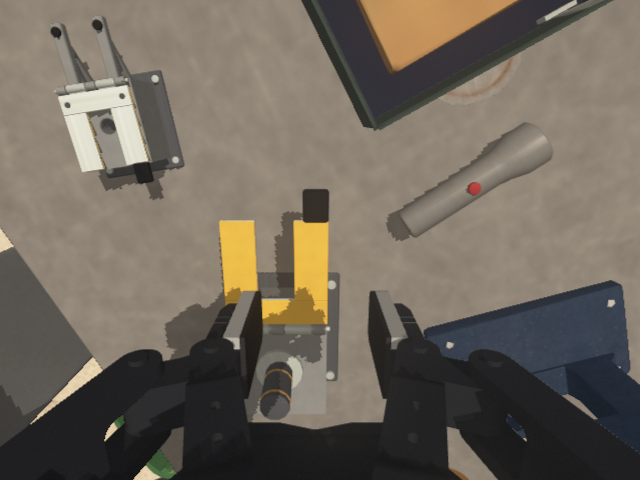

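```bash
python3 - <<'E'
import cv2
a=cv2.imread("pics/w9.png")[180:330,200:350]
cv2.imwrite("pics/w9c.png",cv2.resize(a,(600,600),interpolation=cv2.INTER_CUBIC))
E
```

```text
(no output)
```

View pics/w9c.png

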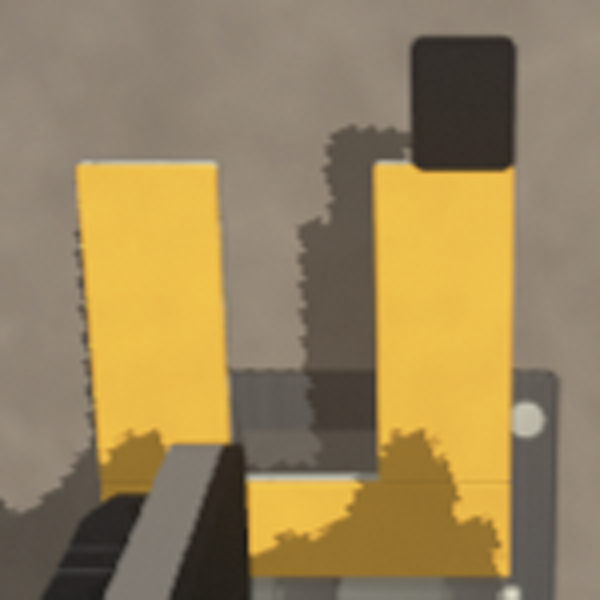

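```bash
python3 - <<'E'
from arc import *
from cell import env
w=env.camera_params("wrist")
cw=np.array([[514,166],[77,164],[374,164],[217,164],[515,37],[411,37]])/4+[200,180]
def pts(th):
    o=[]
    for x,r,h in [(38,86,-2.5),(-38,86,-2.5),(13.5,86,-2.5),(-13.5,86,-2.5),(38,108,-3),(20,108,-3)]:
        o.append([x,42-r*np.cos(th)+h*np.sin(th),75+r*np.sin(th)+h*np.cos(th)])
    return np.array(o)/1000
r=least_squares(lambda v:(proj(w,s2w(S,pts(v[0])))-cw).ravel(),[3.0]); print(r.x); print(r.fun.reshape(-1,2).round(1).tolist())
r=least_squares(lambda v:(proj(w,s2w([v[1],v[2],S[2]],pts(v[0])))-cw).ravel(),[3.0,*S[:2]]); print(r.x); print(r.fun.reshape(-1,2).round(1).tolist())
E
```

```text
[3.14178479]
[[1.4, -0.3], [0.6, 0.1], [0.9, 0.2], [1.1, 0.1], [1.6, 0.4], [0.8, 0.4]]
[ 3.16075508  0.54630366 -0.07293942]
[[0.1, -0.5], [-0.1, -0.1], [-0.2, -0.0], [0.2, -0.0], [0.2, 0.3], [-0.3, 0.3]]
```

The keeper angle measures about 3.14. Now I'll go over the gauge.

>>> carry_out(
  series=[
    [-0.5,[-0.026,-0.033,0.0],0],
    [-0.5,[-0.026,-0.033,0],0],
    [-0.5,[-0.0247,-0.0315,0],0],
    [-0.5,[0,0,0],0],
    [-0.5,[0,0,0],0],
  ],
)

```text
time: 9.6
ee_pos: [0.5464, -0.0724, 0.1931]
ee_rot: [[0.419, 0.908, -0.001], [0.908, -0.419, 0.001], [0.0, -0.002, -1.0]]
contact_force: [-0.4, 0.8, 0.4]
gripper_width: 0.0642
```

```bash
python3 - <<'E'
from arc import *
from cell import env
w=env.camera_params("wrist");im=env.get_image("wrist"); cv2.imwrite("pics/w10.png",im)
o=env.get_obs(); print(o["ee_pos"],o["gripper_width"],o["contact_force"],S[:2]-o["ee_pos"][:2])
print(proj(w,s2w(S,[[0,0,.112],[0,-.011,.112],[0,.011,.112],[.011,0,.112],[-.011,0,.112]])))
E
```

```text
[ 0.54687865 -0.07192269  0.19314958] 0.06438905999215495 [-0.79479498  0.58056777  0.9441066 ] [ 0.00032135 -0.00107731]
[[318.72670138 248.12123396]
 [318.66354936 265.13648348]
 [318.79157713 230.64155451]
 [336.88166352 248.14630786]
 [300.57501706 248.09616458]]
```

View pics/w10.png

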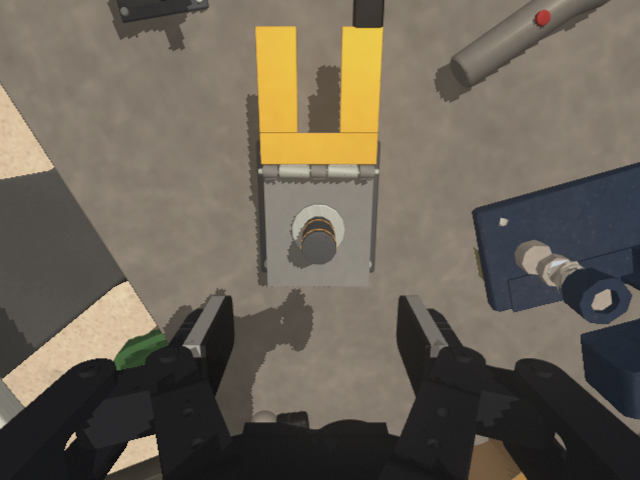

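The gauge top at (318,247) matches the prediction of (319,248). Descending.

>>> carry_out(
  series=[
    [-0.5,[0,-0.001,-0.03],0],
    [-0.5,[0,0,-0.035],0],
    [-0.5,[0,0,-0.03],0],
    [-0.5,[0,0,-0.019],0],
    [-0.5,[0,0,0],0],
    [-0.5,[0,0,0],0],
  ],
  newtons=20,
)

```text
time: 10.25
ee_pos: [0.5473, -0.0726, 0.08]
ee_rot: [[0.416, 0.909, -0.001], [0.909, -0.416, 0.0], [0.0, -0.001, -1.0]]
contact_force: [-0.0, 0.5, 0.0]
gripper_width: 0.0638
```

```bash
python3 - <<'E'
from arc import *
from cell import env
im=env.get_image("wrist"); cv2.imwrite("pics/w11.png",im)
o=env.get_obs(); print(o["ee_pos"],o["gripper_width"],o["contact_force"],S[:2]-o["ee_pos"][:2])
E
```

```text
[ 0.54767362 -0.07290481  0.08066451] 0.06412533038891657 [-0.07453881 -0.49894664  0.37234656] [-4.73620182e-04 -9.51864388e-05]
```

View pics/w11.png

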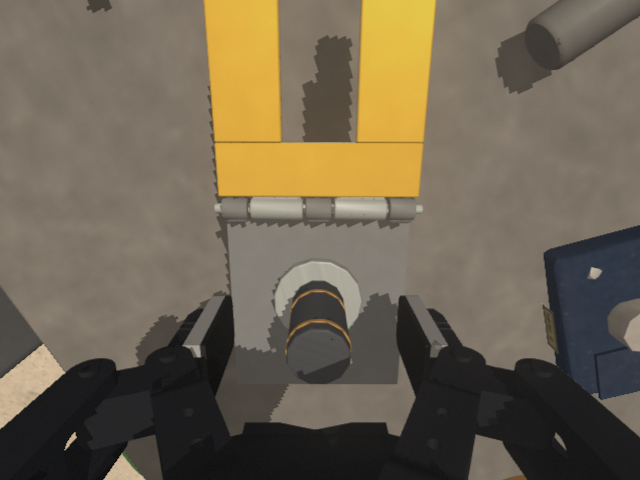

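The gauge is centred between the pads. Closing.

>>> carry_out(
  series=[
    [0,[0,0,-0.002],0],
    [0.3,[0,0,0],0],
    [0.5,[0,0,0],0],
    [1,[0,0,0],0],
    [1,[0,0,0],0],
    [1,[0,0,0],0],
    [1,[0,0,0],0],
    [1,[0,0,0],0],
  ],
  newtons=20,
)

```text
time: 11.1
ee_pos: [0.5473, -0.0735, 0.0785]
ee_rot: [[0.418, 0.909, 0.001], [0.909, -0.418, -0.0], [0.0, 0.001, -1.0]]
contact_force: [0.4, 0.3, 6.1]
gripper_width: 0.0211
```

```bash
python3 - <<'E'
from arc import *
from cell import env
im=env.get_image("wrist"); cv2.imwrite("pics/w12.png",im)
o=env.get_obs(); print(o["ee_pos"],o["gripper_width"],o["contact_force"],o["ft_torque"],S[:2]-o["ee_pos"][:2])
E
```

```text
[ 0.54730274 -0.07348291  0.07850549] 0.021102305739031265 [-0.23667716 -0.15494437  6.32454926] [ 0.08691165 -0.01156409  0.0229836 ] [-0.00010274  0.00048291]
```

View pics/w12.png

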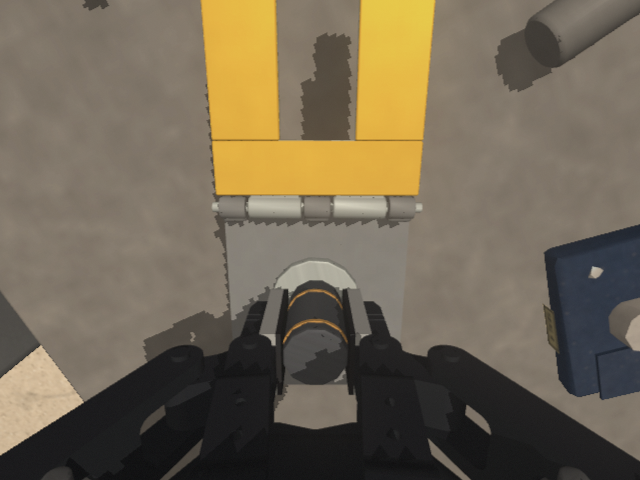

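The grip is good: opening 21 mm, side forces near 0. Drawing up gently.

>>> carry_out(
  series=[
    [1,[0,0,0.002],0],
    [1,[0,0,0.002],0],
    [1,[0,0,0.002],0],
    [1,[0,0,0.002],0],
    [1,[0,0,0.002],0],
    [1,[0,0,0.002],0],
    [1,[0,0,0],0],
  ],
)

```text
time: 11.85
ee_pos: [0.5471, -0.0734, 0.0904]
ee_rot: [[0.417, 0.909, 0.001], [0.909, -0.417, -0.0], [0.0, 0.001, -1.0]]
contact_force: [3.7, -2.1, 0.6]
gripper_width: 0.0215
```

>>> carry_out(
  series=[
    [1,[0,0,0.002],0],
    [1,[0,0,0.002],0],
    [1,[0,0,0.002],0],
    [1,[0,0,0.002],0],
    [1,[0,0,0.002],0],
    [1,[0,0,0.002],0],
    [1,[0,0,0],0],
  ],
)

```text
time: 12.55
ee_pos: [0.547, -0.0734, 0.1023]
ee_rot: [[0.417, 0.909, 0.0], [0.909, -0.417, -0.0], [0.0, 0.0, -1.0]]
contact_force: [3.3, -0.2, -0.2]
gripper_width: 0.021
```

```bash
python3 - <<'E'
from arc import *
from cell import env
im=env.get_image("wrist"); cv2.imwrite("pics/w13.png",im)
cv2.imwrite("pics/s13.png",cv2.resize(env.get_image("side")[210:320,310:440],(709,600),interpolation=cv2.INTER_CUBIC))
o=env.get_obs(); print(o["ee_pos"],o["gripper_width"],o["contact_force"],o["ft_torque"],S[:2]-o["ee_pos"][:2])
E
```

```text
[ 0.5469589  -0.07338087  0.10225867] 0.02167562700518384 [ 2.44841103 -2.0949087   1.0782705 ] [-0.31929543 -0.8328085   0.06762031] [0.0002411  0.00038087]
```

View pics/w13.png

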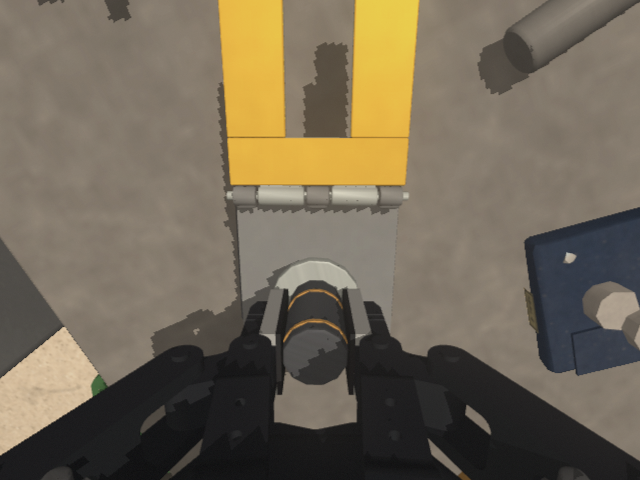

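View pics/s13.png

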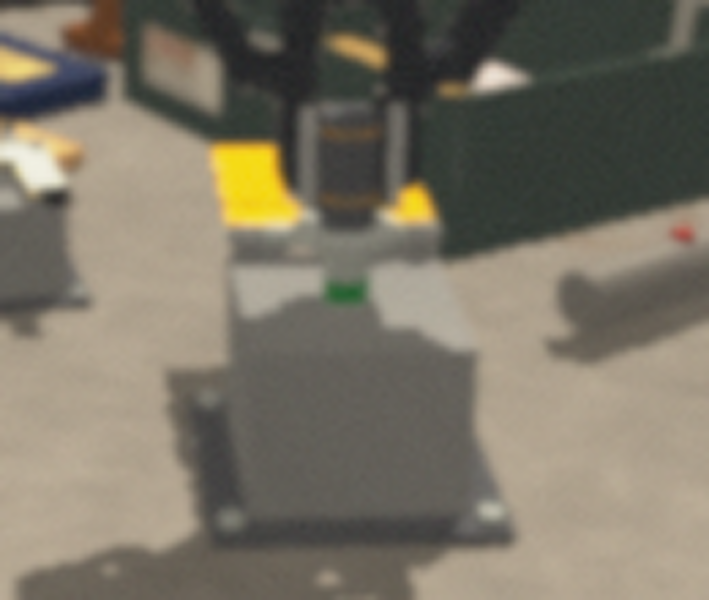

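The gauge follows with no slip and the green band is showing. Going on to about 30 mm of lift.

>>> carry_out(
  series=[
    [1,[0.0003,-0.0001,0.002],0],
    [1,[0.0003,-0.0001,0.002],0],
    [1,[0,0,0.002],0],
    [1,[0,0,0],0],
    [1,[0,0,0],0],
    [1,[0,0,0],0],
    [1,[0,0,0],0],
    [1,[0,0,0],0],
  ],
)

```text
time: 13.45
ee_pos: [0.5473, -0.0735, 0.1079]
ee_rot: [[0.417, 0.909, -0.0], [0.909, -0.417, 0.0], [0.0, -0.0, -1.0]]
contact_force: [1.0, -0.2, -2.2]
gripper_width: 0.0212
```

```bash
python3 - <<'E'
from arc import *
from cell import env
im=env.get_image("side"); s=env.camera_params("side")
cv2.imwrite("pics/s14.png",cv2.resize(im[210:320,310:440],(709,600),interpolation=cv2.INTER_CUBIC))
cv2.imwrite("pics/t14.png",env.get_image("top"))
o=env.get_obs(); print(o["time"],o["ee_pos"],o["gripper_width"],o["contact_force"],o["ft_torque"],S[:2]-o["ee_pos"][:2])
for L in (.02,.025,.03,.035): 
  q=(proj(s,s2w(S,[[0,0,.066+L+.046],[0,0,.066+L],[0,0,.066+L-.014],[0,0,.066+L-.022],[0,0,.066]]))-[310,210])*5.4538
  print(L,q.round(0)[:,1].tolist())
E
```

```text
13.55 [ 0.54730337 -0.07352411  0.10787006] 0.021376856227541454 [ 1.00957014  0.20113166 -2.52631141] [ 0.00680196 -0.03492695 -0.03633212] [-0.00010337  0.00052411]
0.02 [117.0, 243.0, 281.0, 302.0, 297.0]
0.025 [103.0, 230.0, 267.0, 289.0, 297.0]
0.03 [90.0, 216.0, 254.0, 275.0, 297.0]
0.035 [75.0, 203.0, 241.0, 262.0, 297.0]
```

View pics/s14.png

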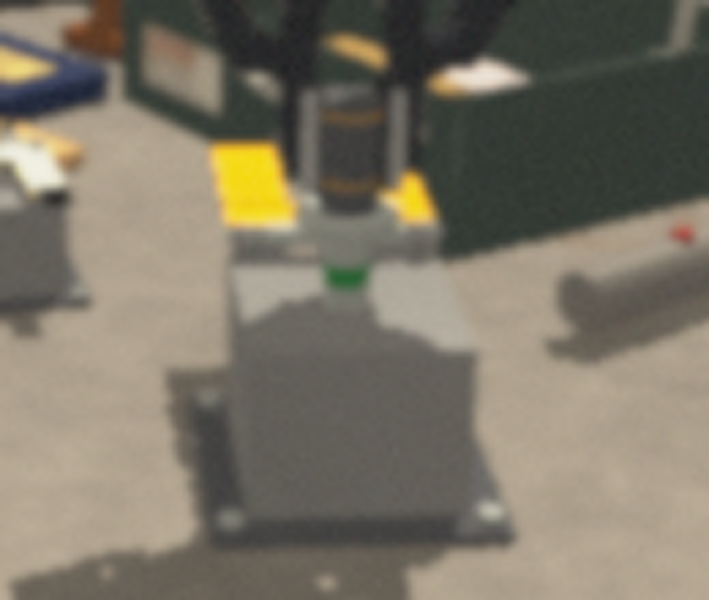

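View pics/t14.png

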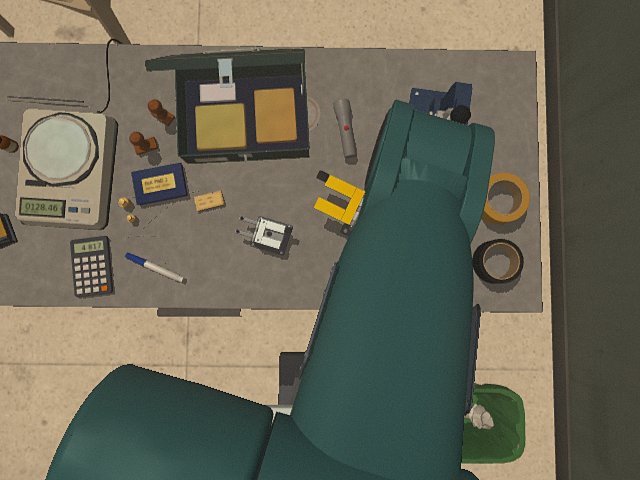

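The side view shows the whole green band above the block, with steel below it and no red. The grip top at row 90 matches a lift of about 30 mm, and the arm rose 29.4 mm. Handing in.

```bash
python3 - <<'E'
from cell import env
print(env.finish_job())
E
```

```text
the job is handed in; nothing more can be done
None
```

I flipped the keeper onto its rest arms, then gripped the plug gauge and drew it up about 29 mm. I handed the job in at about 13.6 s, with the gauge still held; no verdict is reported.

**Last checks:**
- **Keeper:** it lies yellow face up. An image fit after I released it gave about 3.14 rad. I did not measure it again after lifting the gauge, but the last top and side pictures still show it flipped.
- **Gauge lift:** the arm rose 29.4 mm and the side view agrees with about 30 mm. The whole green band is above the bore and no red shows.
- **Gauge position:** the tool is about 0.5 mm from the fitted bore axis. I did not measure the gauge's tilt, but the tool is vertical and the side forces are about 1 N, down from about 4 N part-way up.
- **Grip:** the grip was set to 20 N and the opening reads 21 mm. The force sensor shows about 2.5 N of weight, which fits a 0.2 kg gauge.
- **Bystanders:** the marker and black tape roll look unmoved in the last top picture. The arm hides the loupe there, and I did not check the tag bundle closely, but the gripper stayed high above or well away from both.

**Disagreements:**
- My first fit assumed the keeper was level and left errors of up to 4 pixels; the keeper actually started at about 0.26 rad. Refitting with its angle free brought the errors under 0.5 pixel.
- The last 3 mm press on the tab gave no vertical force, because the pads slid on it. I relied on the image fit to confirm it was fully over.

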